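# Ready a tape feeder: stroke the feed lever, hold the tension arm back

### The arm

A 7-joint arm with a two-finger parallel gripper is mounted at the origin on the work surface. World frame = base frame: x ahead of the robot, y to its left, z up, the work surface at z = 0. Lengths are in m, angles in degrees, forces in N, time in s.
With the tool pointing down it reaches from about 0.4 to 0.875 m from the base axis. Payload 4.4 kg.
Tool frame: the origin (TCP) lies midway between the tips of the shut fingers; the grasp point (between the pads) lies 19 mm behind it; z points along the fingers, y is the line along which they close (so a half turn about z gives the same grasp; the last joint's range is limited). The gripper opens to 85 mm and grips with 20 to 120 N. Pads are 22 mm wide; open, the fingers measure 114 mm over their backs; the gripper's body (76 mm by 85 mm) begins 54 mm behind the grasp point. The pads swing forward as they close: fully open they stand 13 mm farther back than shut.
Start: joints at [-69.202, 36.005, 2.206, 86.941, -1.547, 57.084, -1.146], TCP at [0.27, 0.591, 0.231] pointing down, gripper open.
Joint ranges: [-175.42, 175.42], [-21.48, 121.26], [-71.46, 75.88], [10.55, 141.38], [-63.04, 243.04], [13.31, 113.54], [-168.57, 168.57]. Speed limits (degrees/s): [147.25, 147.25, 180, 180, 180, 180, 180].

### API

Orientations are given as [roll, pitch, yaw] about the fixed x, y, z axes, in that order (R = Rz(yaw) Ry(pitch) Rx(roll)).
In Python, from workcell import arm, camera, job gives the robot as it stands. The module is installed in compiled form; this text tells all that it offers.
- The arm moves only by the shell command python3 -m handwheel 'ROWS'. ROWS is JSON, a list that holds one entry, the list of rows, each a list of 5 numbers: the opening, from -1 (shut) to 1 (fully open), so that 0 is half open, then the shift along the tool's x, y, z in m, then the turn about the tool's z in rad. In form: [[[fingers, dx, dy, dz, roll], ...]]. A call has 1 to 20 rows; each row is the pose to reach, as a shift and turn from the pose commanded when the call began, along the tool's axes at that moment; what a row does not reach only later rows make up. A row lasts 1/10 s, in which the tool goes at most 50 mm and 8.59 degrees, less where a joint would pass 70% of its speed; a pose out of reach is approached as far as the arm can. A call with a gripper value outside its range is refused whole. The fingers move at their own pace and stop on an object; the grip force is fixed at half the most. Time passes only in rows, so rows that repeat a pose let the fingers close. It gives the time, the measured TCP pose, the force, the opening and the grip force at its end, in the units of the state.
- arm.read_state(): the state, without advancing time (a new reading comes with each control period).
- camera(name): name is "scene" or "top" or "wrist"; returns a dict with "image" (400x640x3 uint8, red, green, blue), "mtx" (3x3 intrinsics, pixels), "world_to_cam" (4x4, takes a point from world to camera coordinates). Camera axes: x right, y down, z forward; pixel columns grow to the right and rows downward; lengths in m; the calibration is good to about 2 mm. A picture is of the moment at which its call begins. There is no depth.
- job.close_job(): hands the job in; it is judged then, once.
The state is a dict: "t": time; "joints": joint angles; "joint_velocities": joint speeds; "joint_efforts": joint torques, N m; "ee_pos": TCP position; "eef_rot": TCP orientation; "ft_force": force on the tool from outside, world axes, zero at the start; "moment": the same for the moment, N m; "width": finger opening in m; "gripper_force": force on a finger pad.
Only numpy, scipy, OpenCV 4.12 (cv2) and the standard library are available. Lean on these libraries where they do the work, as an engineer would, in place of code of your own. Each camera call takes 0.05 s, during which the arm holds its last target. There are 200 camera calls.

### The job

Make the tape feeder in the loading stand ready for threading: first pull its red feed lever all the way down and ease it slowly back up to rest, never letting it snap back. Then push the cover-tape tension arm (the fork with the white roller) back towards the reel end, past the last click of its ratchet, and finish while still holding it there with the fingers, a little farther back than where the pawl would catch it, so that a colleague can thread the tape. Leave the reel, screwdriver, bottle and parts tray where they are.

Things in the scene. Friction and masses are not known exactly. Their poses are not given: they have to be found in the camera images.
- feeder: Aluminium tape feeder, 66 mm wide, 400 long, fixed upright in a grey stand (plate 120 x 500). Origin on the bench (z = 0) under it; y axis along it to the pick-up end (red lever), -y to the reel end (empty blue hub), x across, z up. Body top 115 mm high; track guides and peel bar to 137 at y -15 to 150; shaft ears to 150 at y -50 to -10; take-up spool to 182 at y -165. Yaw varies.
- feed_lever (a joint): Sprung feed lever with a red grip at the pick-up end; hinge across the feeder. 0 = at rest (up), 0.80 rad = all the way down on its stop. Let go, it flies back up at once; the push down at the grip grows from about 4 N to 8 N. A brass shutter on the track moves with it.
- feed_lever_grip (a point): Centre of the lever's red cross grip, a round bar 16 mm across, 60 long, lying along the feeder's x. 95 mm from the lever hinge, on its +y side: at rest 0.61 rad above the level (130 mm above the bench), fully down 0.19 rad below it (57 mm). It can be pressed down from above with shut fingers, or pinched.
- feed_lever_hinge (a point): Hinge axis of the feed lever, mid-width, 75 mm above the bench at feeder y = +163 mm; axis along the feeder's x.
- tensioner (a joint): Tension arm, sprung towards the pick-up end. 0 = at rest (leaning 0.49 rad from upright towards the pick-up end); grows as its top is pushed to the reel end; stop at 1.05 rad. Three ratchet clicks on the way; the pawl has dropped behind the last tooth from 0.85 rad on and catches the arm near 0.78 if it is let back. The push at the roller grows from about 4 N to 8 N.
- tension_roller (a point): Centre of the white roller at the top of the tension arm: 24 mm across, 40 long along the feeder's x, between two steel fork cheeks (52 mm over all, 15 wide). 85 mm from the arm's hinge; 205 mm above the bench at rest, 215 when upright. The space in front of it (towards the pick-up end) is free down to 137 mm above the bench.
- tensioner_hinge (a point): Hinge axis of the tension arm, mid-width, 130 mm above the bench at feeder y = -30 mm; axis along the feeder's x.
- tension_arm: The tension arm itself with roller and the toothed ratchet sector on its shaft (outside the feeder's +x side plate). Origin on its hinge axis.
- pawl (a joint): Yellow ratchet pawl on the feeder's +x side plate, 52 mm long, below the toothed sector. 0 = home behind a tooth; lifts to about 0.08 rad as it rides over each tooth and drops back with a click. Leave it to its spring.
- parts_reel: Blue parts reel lying flat, 178 mm across, 14 mm high, on the robot's left. Bystander; origin at the centre of its underside.
- screwdriver: Screwdriver with a red handle lying on the bench beyond the feeder, on the left. Bystander.
- cleaner_bottle: White bottle, 56 mm across, 140 mm high, red cap, standing on the robot's right. Bystander; origin at the centre of its base.
- parts_tray: Black open parts tray, 110 x 80 x 30 mm, beyond the feeder. Bystander; origin at the centre of its underside.

How it is judged:
By the outcome, as a careful person would: the job done as asked, in the order asked, and still so for the second after the job is handed in, while the arm keeps its last pose, push and grip.
It also fails if it takes over 58 s, if anything falls off the work surface, if the arm or the gripper's body presses on something with over 40 N, if the wrist force passes 120 N, or if a joint passes its speed limit or range.

## Working session

There is one attempt and no reset: what is moved stays moved. The work goes in short steps, Python scripts to look and compute and a shell command to move; the robot and the scene stay as the last step left them, time stands still between calls to the robot, and variables do not carry over. Pictures are saved under pics/ and viewed, at most 10 in all, crops included, and the job is handed in when it is done.

```bash
mkdir -p pics; cat > h.py <<'E'
import numpy as np, cv2
from workcell import arm, camera, job
def snap(n,f):
    c=camera(n); cv2.imwrite('pics/'+f,c['image'][:,:,::-1]); np.savez('pics/'+f+'.npz',**c); return c
def ray(c,uv):
    T=np.array(c['world_to_cam']);R=T[:3,:3];o=-R.T@T[:3,3]
    d=R.T@np.linalg.inv(c['mtx'])@np.array([uv[0],uv[1],1.]);return o,d/np.linalg.norm(d)
def onz(c,uv,z):
    o,d=ray(c,uv);return o+d*(z-o[2])/d[2]
def proj(c,p):
    T=np.array(c['world_to_cam']);q=c['mtx']@(T[:3,:3]@np.array(p)+T[:3,3]);return q[:2]/q[2]
E
python3 - <<'E'
from h import *
for n in('top','scene'):
    c=snap(n,n+'1.png'); print(n,ray(c,(320,200)))
s=arm.read_state();print(s['t'],s['ee_pos'],s['eef_rot'],s['width'],s['ft_force'])
E
```

```text
top (array([ 0.31160129, -0.00527805,  1.81029526]), array([ 0.17006911,  0.00967689, -0.98538462]))
scene (array([ 1.49149755, -0.01891926,  1.31403238]), array([-0.61639336, -0.01552754, -0.78728529]))
0.1 [0.26997747 0.59065397 0.23049898] [-1.79902738e+02  5.72831609e-04  1.55430584e+02] 0.08529350814218775 [ 0.18735656  0.04840304 -0.72869802]
```

View pics/top1.png

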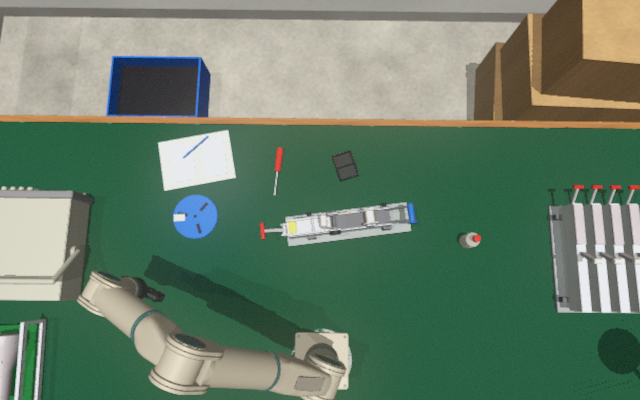

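View pics/scene1.png

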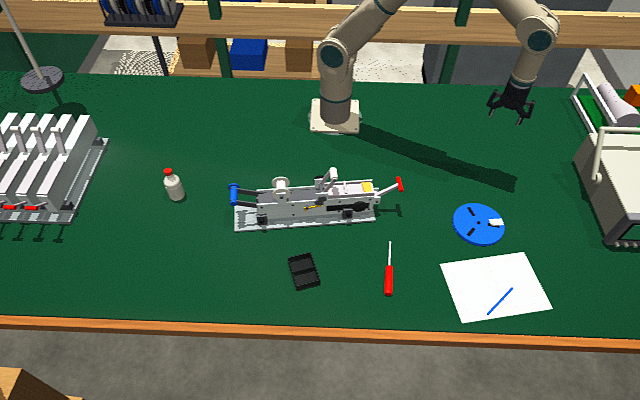

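```bash
python3 - <<'E'
from h import *
t=dict(np.load('pics/top1.png.npz'));s=dict(np.load('pics/scene1.png.npz'))
def red(c,box):
    x0,y0,x1,y1=box;im=c['image'][y0:y1,x0:x1].astype(int)
    m=((im[...,0]>130)&(im[...,1]<80)&(im[...,2]<80)).astype(np.uint8)
    p=np.argwhere(m)[:,::-1]+[x0,y0];return p.mean(0),cv2.minAreaRect(p.astype(np.float32))
gt,rt=red(t,(255,215,275,245));gs,rs=red(s,(390,170,410,200))
print(gt,rt,gs,rs,onz(t,gt,.13),onz(s,gs,.13))
a=cv2.resize(t['image'][190:255,250:425],None,fx=4.5,fy=4.5,interpolation=cv2.INTER_CUBIC)
b=cv2.resize(s['image'][160:238,222:410],None,fx=4.2,fy=4.2,interpolation=cv2.INTER_CUBIC)
w=max(a.shape[1],b.shape[1]);f=lambda i:np.pad(i,((0,0),(0,w-i.shape[1]),(0,0)))
o=np.vstack([f(a),f(b)])[:,:,::-1];print(o.shape,a.shape);cv2.imwrite('pics/crop.png',o)
# plate/white
im=t['image'][190:255,250:425].astype(int)
m=(im.max(2)-im.min(2)<30)&(im.min(2)>100)
p=(np.argwhere(m)[:,::-1]+[250,190]).astype(np.float32);print(cv2.minAreaRect(p))
E
```

```text
[262.15909091 229.15909091] ((262.3902282714844, 230.51217651367188), (15.23955249786377, 3.9755353927612305), 83.6598129272461) [399.26470588 183.52941176] ((399.2353515625, 183.44119262695312), (15.522278785705566, 4.6081767082214355), 75.96376037597656) [0.48797471 0.227568   0.13      ] [0.48064563 0.22748898 0.13      ]
(620, 790, 3) (292, 788, 3)
((338.5786437988281, 223.18276977539062), (145.4824981689453, 54.489418029785156), 5.233861446380615)
```

View pics/crop.png

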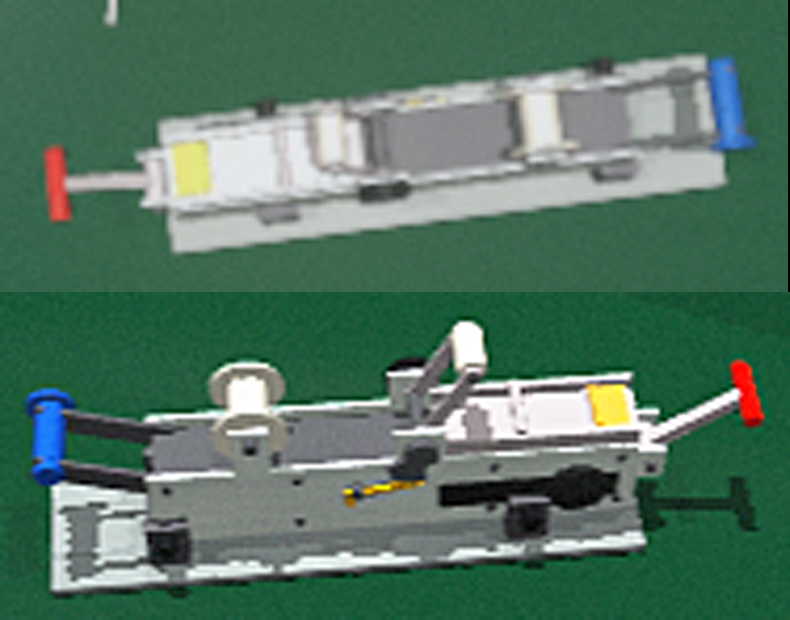

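```bash
python3 - <<'E'
from h import *
t=dict(np.load('pics/top1.png.npz'));s=dict(np.load('pics/scene1.png.npz'))
T=lambda u,v:(u/4.5+250-.4,v/4.5+190-.4)
S=lambda u,v:(u/4.2+222-.4,(v-292)/4.2+160-.4)
def tri(a,b):
    o1,d1=ray(t,a);o2,d2=ray(s,b);A=np.stack([d1,-d2],1);k=np.linalg.lstsq(A,o2-o1,rcond=None)[0]
    p,q=o1+k[0]*d1,o2+k[1]*d2;return (p+q)/2,np.linalg.norm(p-q)
g=tri(T(58,183),S(746,394));r=tri(T(331,138),S(469,349));print('grip',g,'roller',r,'spool',tri(T(543,122),S(247,408)))
a,b,c,d=[onz(t,T(*p),.01) for p in((172,252),(725,186),(706,57),(160,122))]
print(a,b,c,d)
for p,q in((b,a),(c,d),(r[0],g[0])):
    e=q-p;print('yaw',np.degrees(np.arctan2(-e[0],e[1])),np.linalg.norm(e[:2]))
print('centre',(a+b+c+d)/4)
gz=onz(t,T(58,183),.13);rz=onz(t,T(331,138),.205);e=gz-rz;print(gz,rz,np.degrees(np.arctan2(-e[0],e[1])),np.linalg.norm(e[:2]))
gz=onz(s,S(746,394),.13);rz=onz(s,S(469,349),.205);e=gz-rz;print(gz,rz,np.degrees(np.arctan2(-e[0],e[1])),np.linalg.norm(e[:2]))
E
```

```text
grip (array([0.48368142, 0.22641371, 0.13164043]), np.float64(0.0009095118392294588)) roller (array([ 0.51393904, -0.00166446,  0.209774  ]), np.float64(0.0002672087996360787)) spool (array([ 0.53593803, -0.17640234,  0.1553062 ]), np.float64(0.0015544320572342218))
[0.43557461 0.13911408 0.01      ] [ 0.49952247 -0.35500968  0.01      ] [ 0.61662224 -0.34062123  0.01      ] [0.55211052 0.15280504 0.01      ]
yaw 7.374044335541308 0.49824453395226054
yaw 7.448735588709101 0.4976256093484991
yaw 7.55692380677086 0.23007645456426057
centre [ 0.52595746 -0.10092795  0.01      ]
[0.4838099  0.22618185 0.13      ] [ 0.51454071 -0.00178767  0.205     ] 7.677320956926699 0.23003148641680193
[0.48226056 0.22721713 0.13      ] [ 0.50971414 -0.00145568  0.205     ] 6.8459455599998975 0.2303148997436494
```

```bash
python3 -m handwheel '[[[-1,-0.346,-0.243,0.04,-0.558],[-1,-0.346,-0.243,0.04,-0.558],[-1,-0.346,-0.243,0.04,-0.558],[-1,-0.346,-0.243,0.04,-0.558],[-1,-0.346,-0.243,0.04,-0.558],[-1,-0.346,-0.243,0.04,-0.558],[-1,-0.346,-0.243,0.04,-0.558],[-1,-0.346,-0.243,0.04,-0.558],[-1,-0.346,-0.243,0.04,-0.558],[-1,-0.346,-0.243,0.04,-0.558],[-1,-0.346,-0.243,0.04,-0.558],[-1,-0.346,-0.243,0.04,-0.558],[-1,-0.346,-0.243,0.04,-0.558],[-1,-0.346,-0.243,0.04,-0.558]]]'
python3 - <<'E'
from h import *
s=arm.read_state();print(s['joints'])
snap('wrist','w1.png')
E
```

```text
t: 1.5
ee_pos: [0.4833, 0.2275, 0.1914]
eef_rot: [180.0, 0.0, -172.5]
ft_force: [0.7, -0.4, -0.5]
width: 0.0
gripper_force: 0.0
[-23.58108712  29.57717049  -6.78304195 107.86335502   4.88571709
  42.82476477  64.4534633 ]
```

View pics/w1.png

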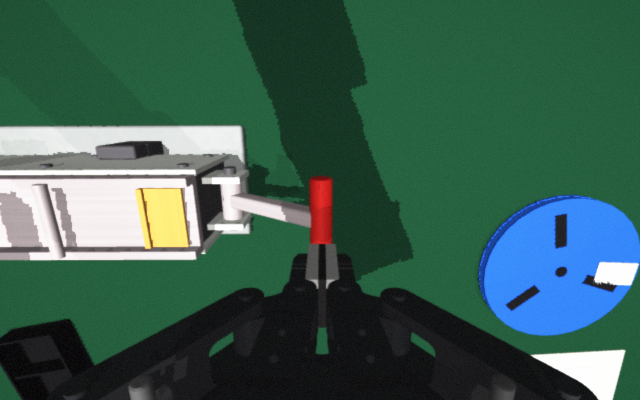

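```bash
python3 -m handwheel '[[[-1,0,0,0.03,0],[-1,0,0,0.05,0],[-1,0,0.002,0.056,0],[-1,0,0.005,0.062,0],[-1,0,0.007,0.066,0],[-1,0,0.009,0.070,0],[-1,0,0.011,0.075,0],[-1,0,0.013,0.079,0],[-1,0,0.014,0.084,0],[-1,0,0.015,0.088,0],[-1,0,0.016,0.093,0],[-1,0,0.017,0.098,0],[-1,0,0.017,0.102,0],[-1,0,0.017,0.107,0],[-1,0,0.017,0.112,0],[-1,0,0.017,0.117,0],[-1,0,0.016,0.121,0],[-1,0,0.015,0.124,0],[-1,0,0.015,0.124,0],[-1,0,0.015,0.124,0]]]'
python3 - <<'E'
from h import *
s=snap('scene','s2.png')
x0,y0=380,170;im=s['image'][y0:240,x0:430].astype(int)
m=((im[...,0]>110)&(im[...,1]<80)&(im[...,2]<80))
p=(np.argwhere(m)[:,::-1]+[x0,y0]);print(p.mean(0),len(p),proj(s,(.4815,.242,.057)),proj(s,(.4833,.2265,.130)))
a=cv2.resize(s['image'][130:250,300:460],None,fx=4,fy=4,interpolation=cv2.INTER_CUBIC);cv2.imwrite('pics/s2c.png',a[:,:,::-1])
E
```

```text
t: 3.55
ee_pos: [0.4824, 0.2449, 0.0689]
eef_rot: [179.8, 0.2, -172.5]
ft_force: [-2.5, 4.3, 6.3]
width: -0.0003
gripper_force: 3.4
[402.         199.85185185] 27 [400.33995565 197.06207801] [399.03153573 184.10994097]
```

View pics/s2c.png

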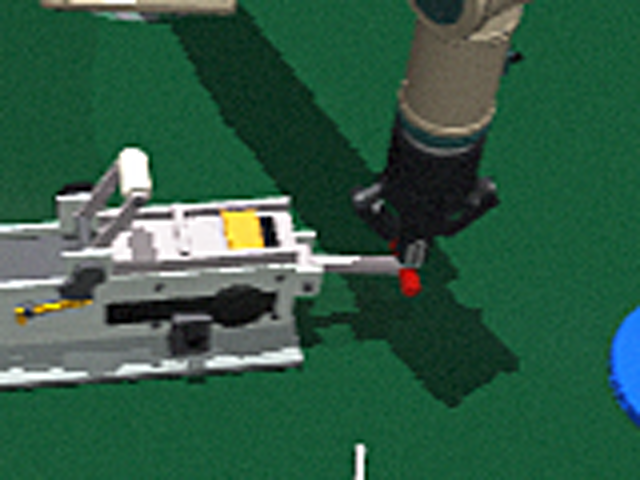

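The picture shows the grip (crop 405,275) nearly down under the shut fingers. I'll press on to the stop.

```bash
python3 -m handwheel '[[[-1,0,0,0.002,0],[-1,0,-0.001,0.004,0],[-1,0,-0.001,0.004,0],[-1,0,-0.001,0.004,0]]]'; python3 -m handwheel '[[[-1,0,0,0.002,0],[-1,0,0,0.002,0],[-1,0,0,0.002,0]]]';python3 -m handwheel '[[[-1,0,0,0.002,0],[-1,0,0,0.002,0],[-1,0,0,0.002,0]]]'
```

```text
t: 4.0
ee_pos: [0.4827, 0.2442, 0.0651]
eef_rot: [179.7, 0.2, -172.5]
ft_force: [-2.9, 4.4, 7.2]
width: -0.0003
gripper_force: 3.5
t: 4.3
ee_pos: [0.4827, 0.2442, 0.0646]
eef_rot: [179.7, 0.2, -172.5]
ft_force: [-5.3, 3.0, 21.7]
width: 0.0002
gripper_force: 10.9
t: 4.6
ee_pos: [0.4828, 0.2441, 0.0643]
eef_rot: [179.7, 0.3, -172.5]
ft_force: [-8.3, 1.5, 37.6]
width: -0.0004
gripper_force: 18.7
```

```bash
python3 -m handwheel '[[[-1,0,0,-0.002,0],[-1,0,0,-0.004,0],[-1,0,0.001,-0.006,0],[-1,0,0.001,-0.008,0],[-1,0,0.001,-0.010,0],[-1,0,0.002,-0.012,0],[-1,0,0.002,-0.014,0],[-1,0,0.002,-0.016,0],[-1,0,0.003,-0.018,0],[-1,0,0.003,-0.020,0],[-1,0,0.003,-0.022,0],[-1,0,0.003,-0.024,0],[-1,0,0.003,-0.026,0],[-1,0,0.003,-0.028,0],[-1,0,0.003,-0.030,0],[-1,0,0.003,-0.032,0],[-1,0,0.003,-0.034,0],[-1,0,0.002,-0.036,0],[-1,0,0.002,-0.038,0],[-1,0,0.002,-0.040,0]]]'
python3 -m handwheel '[[[-1,0,-0.001,-0.002,0],[-1,0,-0.001,-0.004,0],[-1,0,-0.002,-0.006,0],[-1,0,-0.002,-0.008,0],[-1,0,-0.003,-0.010,0],[-1,0,-0.003,-0.012,0],[-1,0,-0.004,-0.014,0],[-1,0,-0.005,-0.016,0],[-1,0,-0.006,-0.018,0],[-1,0,-0.007,-0.020,0],[-1,0,-0.008,-0.022,0],[-1,0,-0.009,-0.024,0],[-1,0,-0.009,-0.026,0],[-1,0,-0.010,-0.028,0],[-1,0,-0.011,-0.030,0],[-1,0,-0.012,-0.032,0],[-1,0,-0.013,-0.034,0],[-1,0,-0.014,-0.036,0],[-1,0,-0.015,-0.038,0],[-1,0,-0.016,-0.040,0]]]'
python3 -m handwheel '[[[-1,0,-0.001,-0.002,0],[-1,0,-0.001,-0.004,0],[-1,0,-0.001,-0.006,0],[-1,0,-0.001,-0.008,0],[-1,0,-0.001,-0.010,0],[-1,0,-0.001,-0.012,0]]]'
python3 - <<'E'
from h import *
s=snap('scene','s3.png')
x0,y0=380,160;im=s['image'][y0:240,x0:430].astype(int)
m=((im[...,0]>110)&(im[...,1]<80)&(im[...,2]<80))
p=(np.argwhere(m)[:,::-1]+[x0,y0]);print(p.mean(0),p.max(0),len(p))
E
```

```text
t: 6.6
ee_pos: [0.4828, 0.2418, 0.1]
eef_rot: [-180.0, 0.1, -172.6]
ft_force: [1.9, -2.7, 3.4]
width: -0.0001
gripper_force: 2.2
t: 8.6
ee_pos: [0.4836, 0.2268, 0.1393]
eef_rot: [180.0, -0.0, -172.6]
ft_force: [-0.6, -1.2, 0.4]
width: -0.0
gripper_force: 0.0
t: 9.2
ee_pos: [0.484, 0.2254, 0.1514]
eef_rot: [180.0, -0.0, -172.6]
ft_force: [0.4, 0.1, -0.4]
width: -0.0
gripper_force: 0.0
[399.82222222 186.06666667] [403 191] 45
```

```bash
python3 -m handwheel '[[[-1,0,0,-0.034,0],[-1,0,-0.04,-0.034,0],[-1,0,-0.08,-0.034,0],[-1,0,-0.12,-0.034,0],[-1,0,-0.16,-0.034,0],[-1,0,-0.184,-0.034,0],[-1,0,-0.184,-0.034,0],[-1,0,-0.184,-0.034,0]]]'
python3 - <<'E'
from h import *
s=snap('scene','s4.png')
w=snap('wrist','w4.png')
a=cv2.resize(s['image'][100:240,230:420],None,fx=4,fy=4,interpolation=cv2.INTER_CUBIC);cv2.imwrite('pics/s4c.png',a[:,:,::-1])
E
```

```text
t: 10.05
ee_pos: [0.5077, 0.0428, 0.1853]
eef_rot: [180.0, 0.0, -172.7]
ft_force: [-0.3, 0.9, 0.2]
width: -0.0001
gripper_force: 0.0
```

View pics/s4c.png

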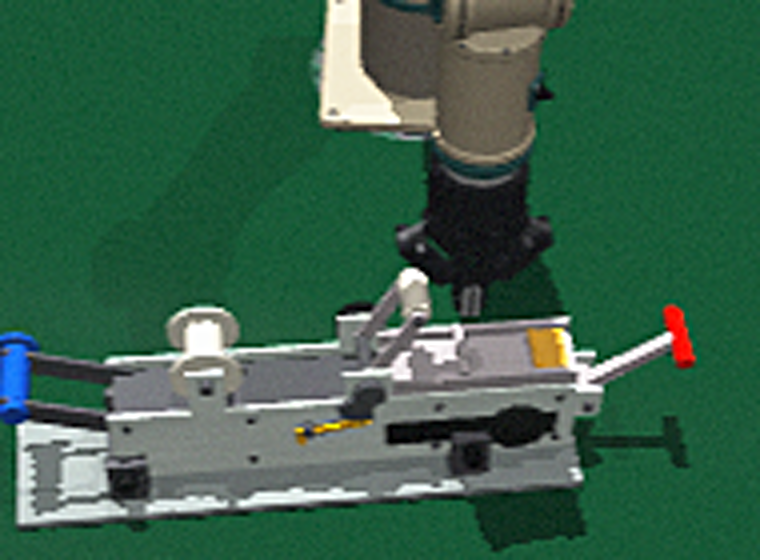

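View pics/w4.png

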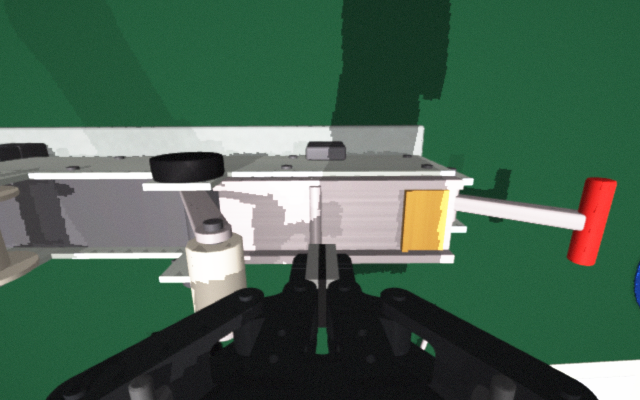

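```bash
python3 -m handwheel '[[[-1,0,0,-0.005,1.571],[-1,0,0,-0.005,1.571],[-1,0,0,-0.005,1.571],[-1,0,0,-0.005,1.571],[-1,0,0,-0.005,1.571],[-1,0,0,-0.005,1.571],[-1,0,0,-0.005,1.571],[-1,0,0,-0.005,1.571],[-1,0,0,-0.005,1.571],[-1,0,0,-0.005,1.571],[-1,0,0,-0.005,1.571],[-1,0,0,-0.005,1.571],[-1,0,0,-0.005,1.571]]]'
python3 -m handwheel '[[[-1,-0.006,0,0,0],[-1,-0.012,0,0,0],[-1,-0.015,0,0,0],[-1,-0.018,0,0,0],[-1,-0.021,0,0,0],[-1,-0.024,0,0,0],[-1,-0.027,0,0,0],[-1,-0.030,0,0,0],[-1,-0.030,0,0,0]]]'
python3 -c "
from h import *
print(arm.read_state()['joints'])"
```

```text
t: 11.45
ee_pos: [0.5076, 0.0442, 0.1902]
eef_rot: [-180.0, -0.0, 97.6]
ft_force: [0.1, -0.1, 0.0]
width: -0.0001
gripper_force: 0.0
t: 12.35
ee_pos: [0.5115, 0.017, 0.191]
eef_rot: [180.0, -0.3, 97.5]
ft_force: [-2.4, 8.9, 6.9]
width: -0.0001
gripper_force: 4.6
[-17.48526603  28.98081675  18.40729611 111.69968686 -13.84217685
  41.41900079  16.75137173]
```

```bash
python3 -m handwheel '[[[-1,-0.003,0,0,0],[-1,-0.006,0,0,0],[-1,-0.009,0,0,0],[-1,-0.012,0,0,0],[-1,-0.015,0,0,0],[-1,-0.018,0,0,0],[-1,-0.021,0,0,0],[-1,-0.024,0,0,0],[-1,-0.027,0,0,0],[-1,-0.030,0,0,0],[-1,-0.033,0,0,0],[-1,-0.036,0,0,0],[-1,-0.039,0,0,0],[-1,-0.042,0,0,0],[-1,-0.045,0,0,0],[-1,-0.048,0,0,0],[-1,-0.051,0,0,0],[-1,-0.054,0,0,0],[-1,-0.054,0,0,0]]]'
python3 -m handwheel '[[[-1,-0.003,0,0,0],[-1,-0.006,0,0,0],[-1,-0.009,0,0,0],[-1,-0.011,0,0,0],[-1,-0.012,0,0,0],[-1,-0.012,0,0,0]]]'
python3 - <<'E'
from h import *
s=snap('scene','s5.png');t=snap('top','t5.png')
a=cv2.resize(s['image'][130:230,240:400],None,fx=5,fy=5,interpolation=cv2.INTER_CUBIC);cv2.imwrite('pics/s5c.png',a[:,:,::-1])
o=np.array([.5139,-.0117]);u=np.array([-.1288,.9917]);X=np.array([.9917,.1288])
for ph in(.78,.85,.92,1.0):
    y=-.03+.085*np.sin(.49-ph);z=.13+.085*np.cos(.49-ph)
    for x in(-.026,.026): p=o+y*u+x*X;q=proj(s,(*p,z));print(ph,x,p,z,'crop',(q-[240,130]+.4)*5)
q=o+.01*u;print('rest roller px',proj(s,(*q,.205)))
E
```

```text
t: 14.25
ee_pos: [0.5192, -0.0377, 0.1907]
eef_rot: [179.9, -0.2, 97.5]
ft_force: [0.4, 7.2, 3.4]
width: -0.0
gripper_force: 3.2
t: 14.85
ee_pos: [0.5205, -0.0479, 0.1895]
eef_rot: [180.0, -0.3, 97.6]
ft_force: [2.9, 8.6, -4.9]
width: -0.0001
gripper_force: 4.3
0.78 -0.026 [ 0.4951104 -0.068904 ] 0.2114507294185793 crop [366.51067217 191.25377127]
0.78 0.026 [ 0.5466788 -0.0622064] 0.2114507294185793 crop [373.19432665 251.12805855]
0.85 -0.026 [ 0.4958365  -0.07449458] 0.20955123001262446 crop [357.98155164 193.73187556]
0.85 0.026 [ 0.5474049  -0.06779698] 0.20955123001262446 crop [364.47296373 253.61368384]
0.92 -0.026 [ 0.4965437  -0.07993972] 0.20726208872236523 crop [349.69304351 196.58912795]
0.92 0.026 [ 0.5481121  -0.07324212] 0.20726208872236523 crop [355.99641281 256.47371295]
1.0 -0.026 [ 0.49732436 -0.08595046] 0.20418328314988887 crop [340.57279864 200.297066  ]
1.0 0.026 [ 0.54889276 -0.07925286] 0.20418328314988887 crop [346.66784604 260.1789335 ]
rest roller px [333.15023432 173.83213912]
```

View pics/s5c.png

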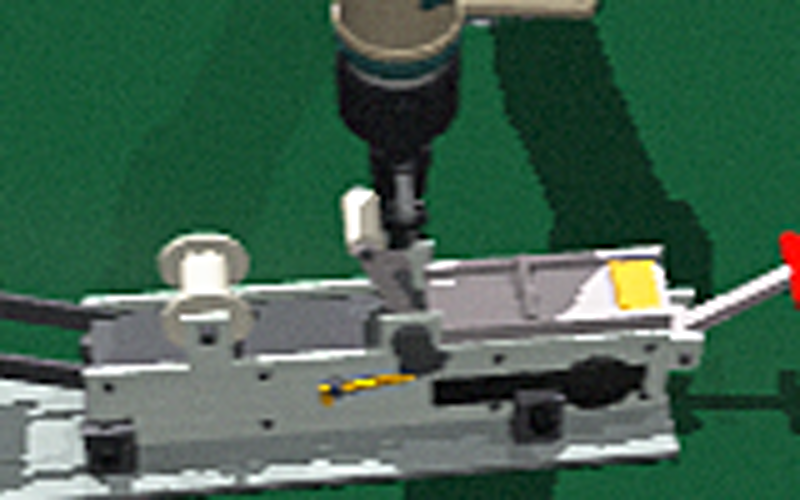

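The scene crop shows the roller at about (360,217), which puts the arm at about 0.85 rad, right on the threshold. I'll push about 7 mm more.

```bash
python3 -m handwheel '[[[-1,-0.002,0,0,0],[-1,-0.004,0,0,0],[-1,-0.006,0,0,0],[-1,-0.007,0,0,0],[-1,-0.007,0,0,0],[-1,-0.007,0,0,0],[-1,-0.007,0,0,0]]]'
python3 - <<'E'
from h import *
s=snap('scene','s6.png');s0=dict(np.load('pics/scene1.png.npz'));s5=dict(np.load('pics/s5.png.npz'))
c=lambda i:cv2.resize(i['image'][150:220,285:365],None,fx=5,fy=5,interpolation=cv2.INTER_CUBIC)
cv2.imwrite('pics/s6c.png',np.hstack([c(s5),c(s)])[:,:,::-1])
w=lambda i:np.argwhere((i['image'][160:185,295:330].min(2)>150))[:,::-1]+[295,160]
for i in(s5,s):
    p=w(i);print(p.mean(0),p.min(0),p.max(0),len(p))
o=np.array([.5139,-.0117]);u=np.array([-.1288,.9917])
for ph in(.78,.85,.92,1.0,1.05):
    y=-.03+.085*np.sin(.49-ph);z=.13+.085*np.cos(.49-ph);print(ph,proj(s,(*(o+y*u),z)))
a=arm.read_state();e=a['ee_pos'];print('yf',(e[:2]-o)@u,a['ft_force'])
E
```

```text
t: 15.65
ee_pos: [0.5205, -0.0539, 0.189]
eef_rot: [-179.9, -0.4, 97.6]
ft_force: [1.7, 10.6, -7.7]
width: 0.0
gripper_force: 5.0
[313.98550725 174.2173913 ] [309 168] [329 183] 69
[313.09589041 174.76712329] [307 168] [329 183] 73
0.78 [313.56324617 173.77320197]
0.85 [311.83841192 174.26961703]
0.92 [310.16211669 174.84140634]
1.0 [308.31747036 175.58281497]
1.05 [307.20859239 176.09142352]
yf -0.042686690229554757 [ 1.73430877 10.12054676 -7.20148928]
```

View pics/s6c.png

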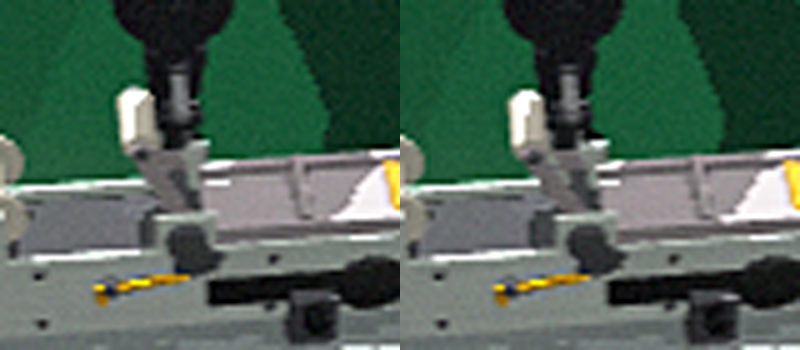

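```bash
python3 -m handwheel '[[[-1,0,0,0,0],[-1,0,0,0,0],[-1,0,0,0,0],[-1,0,0,0,0],[-1,0,0,0,0]]]' && python3 -c "
from workcell import job
print(job.close_job())"
```

```text
t: 16.2
ee_pos: [0.5205, -0.0539, 0.189]
eef_rot: [-179.9, -0.4, 97.6]
ft_force: [1.4, 9.2, -7.0]
width: 0.0002
gripper_force: 5.0
the job is handed in; nothing more can be done
None
```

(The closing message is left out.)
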